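# Lock an objective cell in its bayonet mount and pull-test it

## Robot

A 6-joint arm with a two-finger parallel gripper is mounted at the origin on the work surface. World frame = base frame: x ahead of the robot, y to its left, z up, the work surface at z = 0. Lengths are in m, angles in rad, forces in N, time in s.
With the tool pointing down it reaches from about 0.275 to 0.875 m from the base axis. Payload 12.5 kg.
Tool frame: the origin (TCP) lies on the centre line of the jaws, within the pads' length; the fingertips stand r.finger_overhang ahead of it and the grasp point (between the pads) lies 3 mm ahead of it (r.finger_overhang is the distance from the TCP to the fingertips, in m); z points along the fingers, y is the line along which they close (so a half turn about z gives the same grasp; the last joint's range is limited). The gripper opens to 85 mm and grips with 20 to 120 N. Pads are 22 mm wide; open, the fingers measure 114 mm over their backs; the gripper's body (76 mm by 85 mm) begins 54 mm behind the grasp point. The pads swing forward as they close: fully open they stand 13 mm farther back than shut.
Start: joints at [1.047, 0.351, 1.652, -0, 1.139, -0.085], TCP at [0.234, 0.498, 0.253] pointing down, gripper open.
Joint ranges: [-2.75, 2.75], [-0.79, 2.1], [0.01, 2.65], [-1.57, 4.71], [0.07, 3.14], [-2.87, 2.87]. Speed limits (rad/s): [2.22, 2.22, 2.79, 3.14, 3.14, 3.14].

## Interface

Orientations are given as a unit quaternion [x, y, z, w].
In Python, from cell import r, optics gives the robot as it stands. The module is installed in compiled form; this text tells all that it offers. Calls block until the motion is done:
- r.move_to(position, orientation): joint-space move of the TCP to a pose.
- r.move_linear(position, rot=None, vel=0.15): straight line of the TCP; rot=None keeps the orientation; vel is the mean speed in m/s.
- r.set_joints(angles): joint-space move.
- r.set_gripper(opening, squeeze=None): opening from 0.0 (shut) to 1.0 (fully open); squeeze is the grip in N (None keeps the last); returns when the fingers have stopped.
- r.sleep(seconds).
- r.inverse_kinematics(position, orientation): joint angles nearest the present ones, or None.
- optics.get_image(name): name is "scene" or "side" or "wrist"; returns a dict with "pixels" (384x512x3 uint8, red, green, blue), "depth" (384x512 float32, m along the optical axis (not along the pixel's ray), 0 where there is no reading), "fx", "fy", "cx", "cy" (pixels), "camera_from_world" (4x4, takes a point from world to camera coordinates); the wrist camera has in their place "mount" (4x4, takes a point from camera to tool coordinates, whose origin is the TCP and whose axes are the flange's). Camera axes: x right, y down, z forward; pixel columns grow to the right and rows downward; lengths in m; the calibration is good to about 2 mm. A picture is of the moment at which its call begins: read the wrist's pose just before it.
A pose or a line that the arm cannot do raises r.PlanningError and nothing moves.
- r.hand_in(): hands the job in; it is judged then, once.
Readings, each from a call of its own:
- r.current_t(): time.
- r.current_q(): joint angles.
- r.current_qvel(): joint speeds.
- r.current_effort(): joint torques, N m.
- r.current_tool_pos(): TCP position.
- r.current_ee_rot(): TCP orientation.
- r.current_contact_force(): force on the tool from outside, world axes, zero at the start.
- r.current_torque(): the same for the moment, N m.
- r.current_opening(): opening from 0.0 (shut) to 1.0 (fully open).
- r.current_finger_force(): force on a finger pad.
Only numpy, scipy, OpenCV 4.12 (cv2) and the standard library are available. Lean on these libraries where they do the work, as an engineer would, in place of code of your own. Each camera call takes 0.05 s, during which the arm holds its last target. There are 200 camera calls.

## Task

Put the black objective cell with the two lugs into the bayonet mount, lugs down through the entry slots, and turn it clockwise to its stop. Then ease off the twist and prove that it holds: pull straight up on it with slowly rising force to about 15 N beyond its own weight, keep that up for about a second, and never load it against the slotted ring, pulling or pushing, by more than 25 N. Let go, leaving the cell locked in the mount and the other pieces where they are.

Things in the scene. Friction and masses are not known exactly. Their poses are not given: they have to be found in the camera images.
- cell_mid (a point): Centre of the black objective cell (loose, upright, about 160 g, 64 mm tall), 32 mm above its underside; z is its axis, up. Grip it by its square head, 28 x 28 mm, faces square to x and y, from 26 to 64 mm above the underside. Two steel lugs point along +x and -x. A half turn about z makes no difference. The only piece with a square head and lugs
- cell: The same cell; origin at the centre of its underside, axes as above. From the bottom: tapered pilot 4 mm tall (diameter 24 to 30 mm), round barrel of diameter 30 mm to 26 mm, then the square head. The lugs are 10 mm wide, reach to 23 mm from the axis and lie 4 to 10 mm above the underside
- mount: Bayonet mount, bolted down: plate 100 x 100 x 10 mm with a round cup, diameter 68 mm, rim 34 mm above the origin, which lies under the plate's centre; z up along the cup. The cell stands on the cup's floor, 15 mm above the origin. Entry: cell's x axis 60 degrees counter-clockwise (from above) of the mount's x. It turns clockwise only, 60 degrees to a fixed stop: locked, lugs along mount x
- retainer: Slotted steel ring fixed in the cup's mouth, origin and axes as the mount: underside 27.5 mm, top 33.5 mm above the origin; round hole 34 mm in diameter; two opposite entry slots 14 mm wide, to 26 mm from the axis, 60 degrees counter-clockwise of x. Lugs of a cell on the cup's floor lie 2.5 mm below its underside. Rigid (the pull rises fast once they meet), lightly greased
- sleeve: bystander: brass focusing sleeve, diameter 42, 48 mm tall, open at both ends; origin under its centre
- plain_cell: bystander: round black cell without lugs, diameter 44, 40 mm tall; origin under its centre
- lens_disk: bystander: quartz lens disk, diameter 50, 8 mm thick, lying flat; origin under its centre
- spacer: bystander: white ceramic spacer ring, diameter 52, 10 mm tall; origin under its centre
- tube: bystander: steel collimator tube standing on end, diameter 34, 115 mm tall; origin under its centre
- driver: bystander: screwdriver lying flat, 160 mm long, along its x axis
- jar: bystander: small amber glass jar, diameter 52, 60 mm tall; origin under its centre
There are look-alikes about, which are no part of the job. Leave any green look-alike of the cell alone. Of the things shaped like the mount, the aluminium one is meant.

How it is judged:
On the way, in this order (a step that is already met when the one before it is completed fails the run):
1. the cell stands in the socket, its lugs below the ring (horizontal distance between cell_mid and mount below 0.005 m and z of cell_mid in the frame of mount below 0.052 m and angle between cell_mid's own z axis and vertical below 0.12 rad), for 0.1 s.
2. the cell is turned clockwise to its stop (all of step 1 and angle between the x axis of cell_mid and the x axis of mount, either way round below 0.16 rad), for 0.2 s.
3. the locked cell is pulled up against the ring with at least 11 N for half a second (all of step 2 and z of cell_mid in the frame of mount above 0.048 m and contact force between cell and retainer above 11 N), for 0.5 s.
At the end, for the whole second after the job is handed in: the cell is in the mount, axis within 5 mm of the cup's axis and 0.12 rad of vertical, lugs below the ring (centre less than 52 mm above the mount's underside), its x axis within 0.16 rad of the mount's x axis (either way round), at rest (all of step 2 and linear speed of cell below 0.01 m/s and angular speed of cell below 0.1 rad/s); the robot touches nothing.
It fails at once if the cell loads the slotted ring with more than 25 N (contact force between cell and retainer above 25 N).
It fails at once if a bystander is moved by more than 20 mm (distance of any of sleeve, plain_cell, lens_disk, spacer, tube, driver, jar from where it was at the start of the episode above 0.02 m).
It also fails if it takes over 69 s, if anything falls off the work surface, if the arm or the gripper's body presses on something with over 40 N, if the wrist force passes 120 N, or if a joint passes its speed limit or range.

## Working session

There is one attempt and no reset: what is moved stays moved. The work goes in short steps, each a Python script; the robot and the scene stay as the last script left them, time stands still between calls to the robot, and variables do not carry over. Pictures are saved under pics/ and viewed, at most 10 in all, crops included, and the job is handed in when it is done.

```bash
mkdir -p pics && python3 - <<'E'
from cell import r, optics
import cv2, numpy as np, pickle
d={}
for n in ("scene","side","wrist"):
    im=optics.get_image(n); d[n]=im
    print(n,{k:(np.round(v,4).tolist() if not np.isscalar(v) else v) for k,v in im.items() if k not in("pixels","depth")})
pickle.dump(d,open("im0.pkl","wb"))
a=[cv2.cvtColor(d[n]["pixels"],cv2.COLOR_RGB2BGR) for n in("scene","side")]
cv2.imwrite("pics/a.png",cv2.resize(a[0],(800,600),interpolation=cv2.INTER_CUBIC))
cv2.imwrite("pics/b.png",cv2.resize(a[1],(800,600),interpolation=cv2.INTER_CUBIC))
print(r.current_t(),r.current_ee_rot(),r.finger_overhang,r.current_contact_force())
E
```

```text
scene {'fx': 356.1706799842186, 'fy': 356.1706799842186, 'cx': 259.0332692871881, 'cy': 185.35471259899364, 'camera_from_world': [[-0.2422, 0.9702, 0.004, 0.0924], [0.7716, 0.195, -0.6055, -0.3311], [-0.5882, -0.1436, -0.7959, 1.2228], [0.0, 0.0, 0.0, 1.0]]}
side {'fx': 349.81435013710615, 'fy': 349.81435013710615, 'cx': 260.8122405945931, 'cy': 192.73611572497856, 'camera_from_world': [[0.7943, -0.6075, -0.0024, -0.3695], [-0.3877, -0.5039, -0.7719, 0.2735], [0.4677, 0.6141, -0.6358, 0.9336], [0.0, 0.0, 0.0, 1.0]]}
wrist {'fx': 264.8444919118466, 'fy': 264.8444919118466, 'cx': 256.37831313478046, 'cy': 189.9108098983078, 'mount': [[-0.0003, -0.9568, -0.2907, 0.0746], [1.0, -0.0003, -0.0003, 0.0014], [0.0002, -0.2907, 0.9568, -0.1211], [0.0, 0.0, 0.0, 1.0]]}
0.15 [ 2.17618245e-01  9.76033864e-01 -4.24302539e-04 -1.22537898e-04] 0.022 [0.04430648 0.11406843 0.08390768]
```

View pics/a.png

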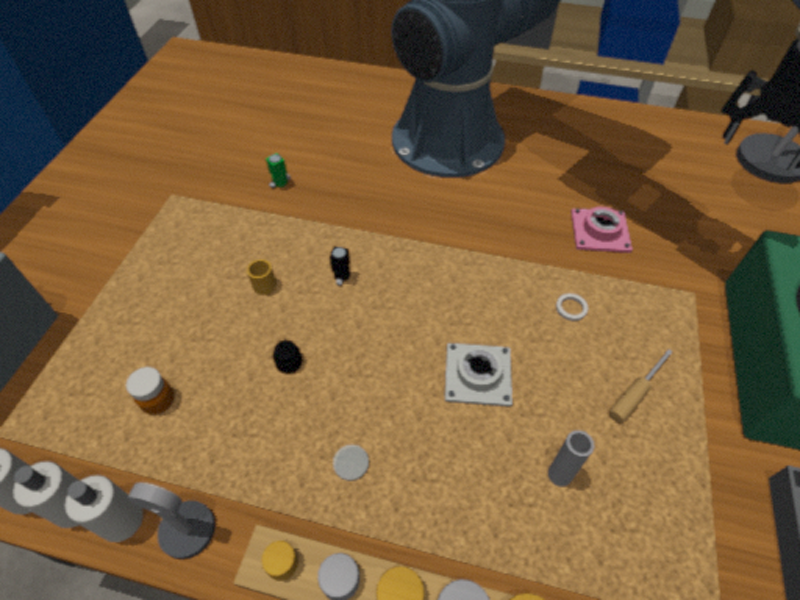

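View pics/b.png

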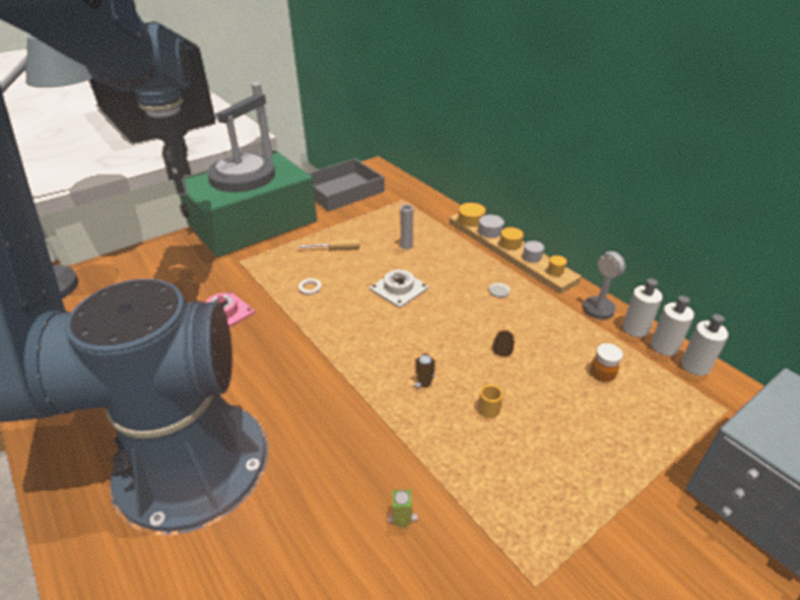

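In the scene view (800x600), the candidates for the cell are:
- Black square-headed cell with lugs at (341,264).
- Plain round black cell at (287,357).
- Green look-alike at (277,170).

The candidates for the mount are the aluminium one at (480,373) and the pink one at (602,228). I choose the black lugged cell and the aluminium mount. In the side view they are at (425,369) and (399,283).

Next I triangulate both coarsely and hover over the cell for a close look.

```bash
cat > h.py <<'E'
from cell import r, optics
import numpy as np, cv2
from scipy.spatial.transform import Rotation as R
def tool_q(yaw):
    c,s=np.cos(yaw),np.sin(yaw)
    return R.from_matrix(np.array([[c,s,0],[s,-c,0],[0,0,-1]])).as_quat()
def yaw_now():
    x=R.from_quat(r.current_ee_rot()).as_matrix()[:,0]; return np.arctan2(x[1],x[0])
def ray(im,uv,T=None):
    """origin, directions (depth 1) in world for pixels uv"""
    uv=np.atleast_2d(np.asarray(uv,float))
    d=np.c_[(uv[:,0]-im["cx"])/im["fx"],(uv[:,1]-im["cy"])/im["fy"],np.ones(len(uv))]
    if T is None: T=np.linalg.inv(im["camera_from_world"])
    return T[:3,3],d@T[:3,:3].T
def on_plane(im,uv,z,T=None):
    o,d=ray(im,uv,T); return o+d*((z-o[2])/d[:,2])[:,None]
def cross(o1,d1,o2,d2):
    A=np.c_[d1,-d2]; k=np.linalg.lstsq(A,o2-o1,rcond=None)[0]
    p,q=o1+k[0]*d1,o2+k[1]*d2; return (p+q)/2,np.linalg.norm(p-q)
def wrist(name=None):
    p,q=r.current_tool_pos(),r.current_ee_rot()
    im=optics.get_image("wrist")
    W=np.eye(4);W[:3,:3]=R.from_quat(q).as_matrix();W[:3,3]=p
    if name: cv2.imwrite(name,cv2.resize(cv2.cvtColor(im["pixels"],cv2.COLOR_RGB2BGR),(800,600),interpolation=cv2.INTER_CUBIC))
    return im,W@im["mount"]
E
python3 - <<'E'
from h import *
import pickle
d=pickle.load(open("im0.pkl","rb"))
s=.64
for n,a,b in (("cell top",(341,253),(425,357)),("mount",(480,368),(399,280)),("tube top",(578,440),(407,208)),("sleeve",(262,268),(491,392))):
    o1,d1=ray(d["scene"],np.array(a)*s);o2,d2=ray(d["side"],np.array(b)*s)
    print(n,cross(o1,d1[0],o2,d2[0]))
    if n=="cell top": c=cross(o1,d1[0],o2,d2[0])[0]
    if n=="mount": m=cross(o1,d1[0],o2,d2[0])[0]
y=yaw_now()
print(y)
import pickle
def look(p,h,f):
    r.move_to([p[0],p[1],h],tool_q(y)); r.sleep(.4)
    im,T=wrist(f); pickle.dump((im,T),open(f.replace("pics/","").replace("png","pkl"),"wb"))
look(c,.21,"pics/c.png"); look(m,.20,"pics/d.png")
print(r.current_t(),r.current_q())
E
```

```text
cell top (array([ 0.42906637, -0.09952901,  0.06806125]), np.float64(0.002719927078461495))
mount (array([0.56459477, 0.16309311, 0.02858044]), np.float64(0.0004464059134796973))
tube top (array([0.68732604, 0.29375003, 0.1183728 ]), np.float64(0.0021818018536097117))
sleeve (array([ 0.47897856, -0.22572881,  0.04924328]), np.float64(0.005723225594213136))
2.702845454677207
4.4333 [ 2.01545036e-01  4.75950623e-01  1.60376133e+00 -1.81713901e-06
  1.06181428e+00 -9.30090074e-01]
```

View pics/c.png

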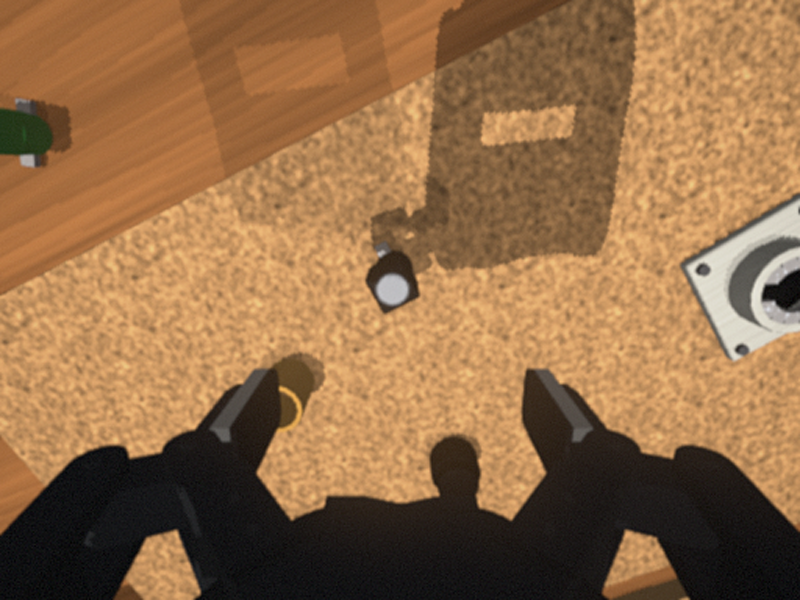

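View pics/d.png

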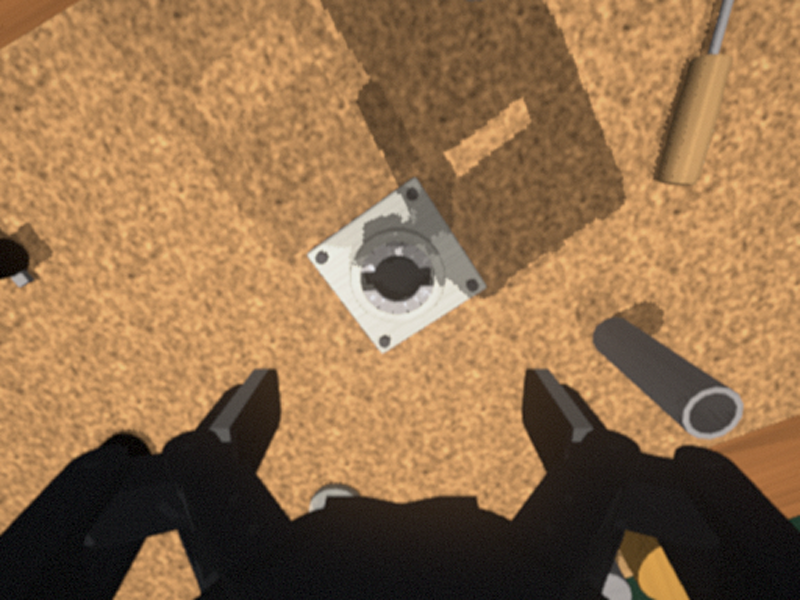

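c.png shows the black cell with its pale lens top at (393,290) and a lug at (382,248). d.png shows the aluminium mount, with bolt holes at (322,257), (412,194), (472,286) and (385,341) and entry slots at (363,282) and (432,275).

Next I take vertical close-ups: the mount from two yaws half a turn apart, to cancel the camera offset, then the cell.

```bash
python3 - <<'E'
from h import *
import pickle
y=2.7028
out={}
def look(p,h,yaw,key):
    x=np.array([np.cos(yaw),np.sin(yaw)])
    r.move_to([*(np.array(p[:2])-.0746*x),h],tool_q(yaw)); r.sleep(.4)
    out[key]=wrist(); print(key,r.current_t(),np.round(r.current_q(),2))
m=(.5646,.1631)
look(m,.16,y,"m1")
look(m,.16,y-np.pi,"m2")
look((.429,-.0995),.19,y,"c1")
pickle.dump(out,open("im1.pkl","wb"))
tiles=[]
for k,(im,T) in out.items():
    g=cv2.cvtColor(im["pixels"],cv2.COLOR_RGB2GRAY)
    for name,th in (("dark",70),):
        n,l,s,c=cv2.connectedComponentsWithStats((g<th).astype(np.uint8))
        for i in range(1,n):
            if 10<s[i,4]<6000 and s[i,1]<260:
                print(k,s[i].tolist(),np.round(c[i],1),np.round(on_plane(im,c[i],.01 if k[0]=="m" else .064,T)[0],4))
    tiles.append(cv2.cvtColor(im["pixels"],cv2.COLOR_RGB2BGR)[0:230,120:390])
cv2.imwrite("pics/e.png",cv2.resize(np.hstack(tiles),(800,227*1),interpolation=cv2.INTER_AREA))
E
```

```text
m1 5.3167 [ 0.13  0.62  1.47  0.    1.05 -1.  ]
m2 8.5417 [ 0.29  0.44  1.78 -0.    0.92  2.3 ]
c1 12.15 [-0.35  0.36  1.81 -0.    0.97 -1.48]
m1 [458, 0, 33, 35, 270] [468.7  21.6] [0.5777 0.3693 0.01  ]
m1 [350, 11, 3, 7, 13] [351.3  13.6] [0.527  0.2759 0.01  ]
m1 [261, 36, 8, 10, 69] [264.4  40.7] [0.5137 0.1969 0.01  ]
m1 [227, 87, 53, 41, 1443] [253.  106.9] [0.5616 0.1626 0.01  ]
m1 [308, 116, 8, 7, 46] [311.6 118.9] [0.5964 0.2103 0.01  ]
m1 [403, 133, 5, 6, 22] [405.2 135.5] [0.6516 0.2898 0.01  ]
m1 [392, 143, 4, 8, 21] [393.4 146.8] [0.6576 0.2758 0.01  ]
m1 [414, 149, 98, 67, 1770] [473.1 172. ] [0.7187 0.344  0.01  ]
m1 [239, 163, 6, 5, 19] [241.5 164.7] [0.6084 0.1272 0.01  ]
m1 [465, 182, 7, 4, 13] [467.8 183.2] [0.7286 0.3364 0.01  ]
m1 [504, 189, 8, 26, 136] [508.4 202.4] [0.7692 0.3717 0.01  ]
m1 [3, 242, 63, 50, 2102] [ 34.3 266.6] [ 0.6142 -0.1468  0.01  ]
m2 [0, 0, 85, 67, 2745] [31.5 37. ] [0.7084 0.3231 0.01  ]
m2 [234, 92, 52, 37, 1089] [259.5 110.8] [0.5618 0.1625 0.01  ]
m2 [82, 197, 5, 47, 94] [ 84.2 220.6] [0.5386 0.3876 0.01  ]
m2 [228, 210, 5, 3, 14] [230.1 211.1] [0.48  0.236 0.01 ]
m2 [218, 219, 10, 7, 20] [222.6 222.3] [0.4716 0.2497 0.01  ]
c1 [0, 0, 14, 19, 221] [5.8 8.5] [ 0.273  -0.2482  0.064 ]
c1 [230, 88, 40, 41, 397] [250.8 107.7] [ 0.4261 -0.1022  0.064 ]
c1 [473, 105, 5, 7, 16] [474.7 108.2] [0.5113 0.0783 0.064 ]
c1 [500, 167, 5, 6, 15] [501.5 169.7] [0.5786 0.0898 0.064 ]
c1 [278, 239, 36, 44, 1231] [295.4 260.6] [ 0.5861 -0.126   0.064 ]
```

View pics/e.png

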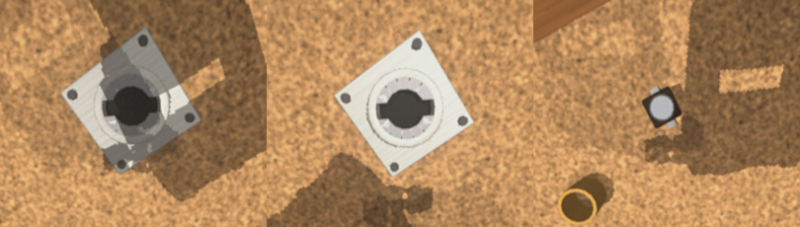

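The crops show the mount in both tiles with its slotted hole at about (131,106) and (405,108), and the cell square on with a lens disc at (661,107) and lugs above left and below right. Now I fit them precisely.

```bash
python3 - <<'E'
from h import *
import pickle
out=pickle.load(open("im1.pkl","rb"))
from itertools import combinations
for k,(im,T) in out.items():
    g=cv2.cvtColor(im["pixels"],cv2.COLOR_RGB2GRAY)
    if k[0]=="m":
        c0=np.array([253,107] if k=="m1" else [259.5,110.8])
        bh=cv2.morphologyEx(g,cv2.MORPH_BLACKHAT,np.ones((17,17),np.uint8))
        n,l,s,c=cv2.connectedComponentsWithStats((bh>35).astype(np.uint8))
        q=[]
        for i in range(1,n):
            if 15<s[i,4]<150 and 50<np.linalg.norm(c[i]-c0)<90:
                p=on_plane(im,c[i],.01,T)[0]; q.append(p[:2]); print(k,s[i].tolist(),np.round(c[i],1),np.round(p,4))
        # best square of four
        if len(q)>=4:
            best=min(combinations(q,4),key=lambda a:np.std(np.linalg.norm(np.array(a)-np.mean(a,0),axis=1))+np.linalg.norm(np.mean(a,0)-[.563,.163]))
            a=np.array(best);ce=a.mean(0);v=a-ce
            ang=np.degrees(np.arctan2(v[:,1],v[:,0]));print("centre",ce,"diag angles",ang,"rad",np.linalg.norm(v,axis=1))
        mask=(g<(70 if k=="m1" else 85)).astype(np.uint8)
        n,l,s,c=cv2.connectedComponentsWithStats(mask); i=l[int(c0[1]),int(c0[0])]
        ys,xs=np.where(l==i); P=on_plane(im,np.c_[xs,ys],.0335,T)[:,:2]
        # keep only pixels beyond 18mm radius = slots
        for _ in range(3): cc=P.mean(0)
        rr=np.linalg.norm(P-cc,axis=1); S=P[rr>.019]-cc
        a2=np.angle(np.mean(np.exp(2j*np.arctan2(S[:,1],S[:,0]))))/2
        print(k,"hole centroid",cc,"entry deg",np.degrees(a2),"ext",rr.max(),len(S))
    else:
        for th in (60,75,90):
            mask=(g<th).astype(np.uint8); 
            n,l,s,c=cv2.connectedComponentsWithStats(mask)
            i=min(range(1,n),key=lambda i:np.linalg.norm(c[i]-[250,107])+(s[i,4]<150)*1e3)
            cn=max(cv2.findContours((l==i).astype(np.uint8),cv2.RETR_EXTERNAL,cv2.CHAIN_APPROX_NONE)[0],key=cv2.contourArea)
            P=on_plane(im,cn[:,0],.064,T)[:,:2].astype(np.float32)
            print(th,s[i].tolist(),"rect mm",cv2.minAreaRect(P*1000))
        hsv=cv2.cvtColor(im["pixels"],cv2.COLOR_RGB2HSV)
        mask=((hsv[...,1]<70)&(g>90)).astype(np.uint8)
        n,l,s,c=cv2.connectedComponentsWithStats(mask)
        for i in range(1,n):
            if s[i,4]>6 and np.linalg.norm(c[i]-[250,107])<50: print(s[i].tolist(),c[i],on_plane(im,c[i],.064,T)[0],on_plane(im,c[i],.01,T)[0])
E
```

```text
m1 [210, 29, 5, 7, 25] [211.8  31.8] [0.4869 0.1566 0.01  ]
m1 [260, 35, 10, 12, 101] [264.5  40.7] [0.5137 0.1969 0.01  ]
m1 [292, 35, 5, 5, 16] [294.2  36.9] [0.5225 0.2227 0.01  ]
m1 [193, 45, 12, 8, 33] [198.   48.4] [0.4935 0.1387 0.01  ]
m1 [183, 54, 11, 6, 34] [189.3  57. ] [0.4963 0.1279 0.01  ]
m1 [172, 61, 8, 6, 26] [175.3  63.3] [0.4955 0.1135 0.01  ]
m1 [206, 62, 6, 10, 26] [208.3  67. ] [0.5114 0.1399 0.01  ]
m1 [333, 75, 7, 6, 24] [335.3  77.9] [0.571  0.2446 0.01  ]
m1 [190, 77, 7, 5, 23] [193.   78.7] [0.5142 0.122  0.01  ]
m1 [299, 78, 12, 7, 45] [303.3  79.9] [0.5597 0.2164 0.01  ]
m1 [187, 90, 12, 12, 104] [192.9  95.5] [0.5274 0.1145 0.01  ]
m1 [178, 96, 7, 5, 18] [180.8  97.7] [0.5242 0.1029 0.01  ]
m1 [166, 98, 8, 8, 40] [169.7 101.4] [0.5225 0.0915 0.01  ]
m1 [315, 100, 9, 12, 38] [318.1 104.9] [0.5869 0.2209 0.01  ]
m1 [184, 104, 5, 11, 28] [185.6 109.4] [0.5355 0.1018 0.01  ]
m1 [307, 114, 10, 10, 81] [311.5 118.8] [0.5963 0.2103 0.01  ]
m1 [339, 120, 5, 4, 17] [341.1 121.4] [0.6112 0.236  0.01  ]
m1 [187, 139, 9, 9, 38] [191.1 142.6] [0.5661 0.0909 0.01  ]
m
[... 4210 characters left out ...]
2075195, 27.165294647216797), 2.4199471473693848)
75 [230, 88, 40, 42, 424] rect mm ((426.4205627441406, -103.05216979980469), (27.52614974975586, 27.81439208984375), 2.208275556564331)
90 [230, 88, 41, 42, 505] rect mm ((426.0403137207031, -102.16268920898438), (28.249069213867188, 30.4234676361084), 2.433415651321411)
[238, 87, 10, 9, 55] [242.18181818  91.12727273] [ 0.41039418 -0.10302282  0.064     ] [ 0.40619888 -0.10406736  0.01      ]
[238, 96, 24, 26, 517] [249.61508704 108.52804642] [ 0.42630156 -0.10342203  0.064     ] [ 0.42558278 -0.10455381  0.01      ]
[255, 121, 10, 10, 63] [259.53968254 125.28571429] [ 0.44324731 -0.10154785  0.064     ] [ 0.44623198 -0.10227003  0.01      ]
```

The mount centre is (0.5620, 0.1624) with its x axis at 9.3° and entry at 69.3°; both views agree to within 0.3 mm. The cell is at (0.4264, -0.1031) with its x axis at 2.3°. Now I grasp it.

```bash
python3 - <<'E'
from h import *
a=np.radians(2.3)+np.pi/2
c=[.4264,-.1031]
r.move_to([*c,.13],tool_q(a))
r.move_linear([*c,.050],vel=.1)
r.set_gripper(0.0,squeeze=80); r.sleep(.2)
print(r.current_opening(),r.current_finger_force(),r.current_contact_force(),r.current_torque(),r.current_t())
f0=r.current_contact_force()
r.move_linear([*c,.13],vel=.12); r.sleep(.3)
print(r.current_contact_force(),r.current_opening(),r.current_finger_force(),r.current_t())
m=[.5620,.1624]; e=np.radians(69.3)+np.pi/2
r.move_to([*m,.13],tool_q(e)); r.sleep(.4)
print(np.array(r.current_contact_force()),r.current_tool_pos(),r.current_q(),r.current_t())
im,T=wrist("pics/f.png")
s=optics.get_image("scene"); q=optics.get_image("side")
f=lambda i,y,x:cv2.resize(cv2.cvtColor(i["pixels"],cv2.COLOR_RGB2BGR)[y:y+90,x:x+120],(400,300),interpolation=cv2.INTER_CUBIC)
cv2.imwrite("pics/g.png",np.hstack([f(s,170,250),f(q,125,195)]))
E
```

```text
0.3122798337256234 78.56675148010254 [-1.18925052  0.61187392  6.91504449] [0.0806468  0.29372975 0.04300906] 14.8917
[-0.30475462 -0.19080012 -3.02945892] 0.3203487927232956 78.74618142843246 16.0083
[ 0.35111731 -0.52889191 -2.79270095] [0.56206043 0.16200146 0.13008118] [ 2.01051760e-01  5.62234497e-01  1.66058781e+00 -2.69068116e-05
  9.18645428e-01 -1.00767200e+00] 17.55
```

View pics/g.png

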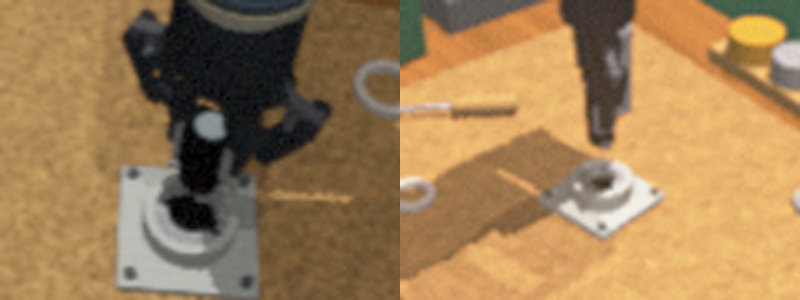

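View pics/f.png

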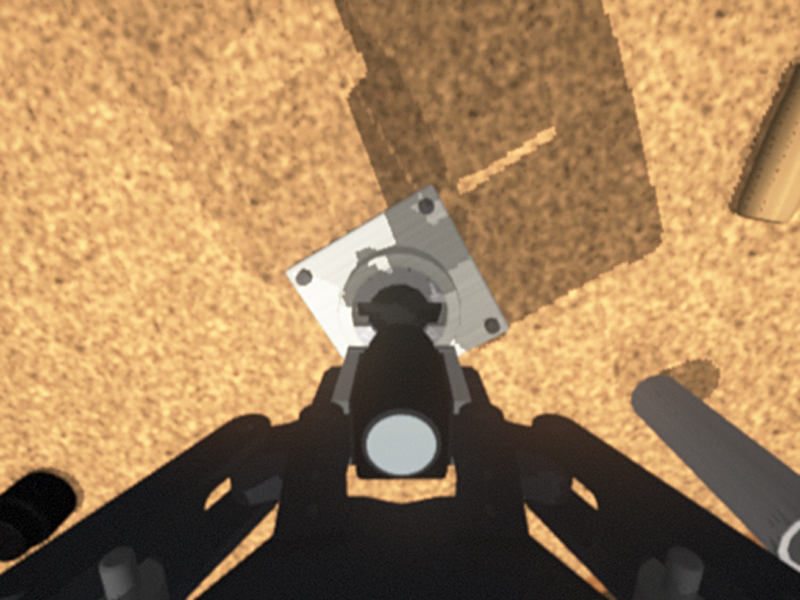

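The cell is gripped upright over the mount: in f.png the lens disc is at (402,443) and the slots lie left and right at (365,313) and (437,313). I descend with force checks.

```bash
python3 - <<'E'
from h import *
im,T=wrist()
g=cv2.cvtColor(im["pixels"],cv2.COLOR_RGB2HSV)
m_=((g[...,1]<70)&(g[...,2]>110)).astype(np.uint8)
n,l,s,c=cv2.connectedComponentsWithStats(m_); i=l[283,257]
p=on_plane(im,c[i],.144,T)[0]; print("lens",s[i],p,r.current_tool_pos())
m=np.array([.5620,.1624])
f0=np.array(r.current_contact_force())
tgt=m.copy()
r.move_linear([*tgt,.090],vel=.08); r.sleep(.2)   # underside ~ .040
log=[]
z=.090
f0=np.array(r.current_contact_force()); print("f0",f0)
while z>.0655:
    z-=.001
    r.move_linear([*tgt,z],vel=.02); 
    f=np.array(r.current_contact_force())-f0
    log.append((round(z,4),np.round(f,1).tolist()))
    if f[2]>5 or np.hypot(*f[:2])>8: break
print(*log,sep="\n"); r.sleep(.2)
print(r.current_tool_pos(),np.array(r.current_contact_force())-f0,r.current_torque(),r.current_t())
E
```

```text
lens [ 234  265   45   39 1382] [0.56689048 0.16188236 0.144     ] [0.5619855  0.16235532 0.12997847]
f0 [ 0.17505607 -0.26401387 -1.54564751]
(0.089, [0.7, -0.3, -1.1])
(0.088, [0.1, -0.3, -1.5])
(0.087, [-0.1, 0.5, -0.9])
(0.086, [-0.5, -0.1, -0.5])
(0.085, [-1.1, 0.7, 0.1])
(0.084, [-0.9, 0.1, -0.2])
(0.083, [-0.2, 0.7, -0.8])
(0.082, [0.4, -0.2, -1.0])
(0.081, [-1.0, -0.2, -0.4])
(0.08, [-0.2, -0.2, -0.0])
(0.079, [-0.5, -0.0, -0.8])
(0.078, [-0.2, 0.4, -0.8])
(0.077, [-0.5, 0.5, 0.4])
(0.076, [-0.4, 0.1, -1.9])
(0.075, [0.8, 0.7, -0.6])
(0.074, [-0.7, -0.7, -1.2])
(0.073, [0.7, -0.6, -0.1])
(0.072, [0.5, -0.1, -0.1])
(0.071, [-0.3, 0.3, -0.4])
(0.07, [-1.2, 0.0, -0.5])
(0.069, [-0.1, 1.5, -1.0])
(0.068, [0.6, -0.5, -0.7])
(0.067, [-0.4, 0.2, 0.6])
(0.066, [-1.0, -0.5, 0.2])
(0.065, [-1.1, -1.0, 6.4])
[0.56225303 0.16242673 0.06537473] [-1.69452967 -0.60951216  7.46455977] [-0.10040669  0.21254084 -0.00891079] 25.05
```

Floor contact came at TCP z 0.065, so the lugs are below the ring. I raise it about 1 mm and turn clockwise while watching the torque.

```bash
python3 - <<'E'
from h import *
P=[.5620,.1624,.0664]
r.move_linear(P,vel=.02); r.sleep(.2)
f0=np.array(r.current_contact_force());t0=np.array(r.current_torque());print(f0,t0,r.current_tool_pos(),r.current_t())
for a in list(np.arange(66.3,13,-3))+list(np.arange(11.3,6,-1)):
    r.move_to(P,tool_q(np.radians(a)+np.pi/2))
    f=np.array(r.current_contact_force())-f0;t=np.array(r.current_torque())-t0
    print(round(a,1),np.round(f,1),np.round(t,2),round(np.degrees(yaw_now())-90,1),round(r.current_t(),2))
    if abs(t[2])>.45 or np.linalg.norm(f)>9: break
print(r.current_tool_pos(),r.current_finger_force(),r.current_opening())
E
```

```text
[-0.15559755 -0.04363278 -1.45678282] [-0.01770889 -0.00737455 -0.02804312] [0.56191831 0.16238379 0.06620368] 25.5
66.3 [-0.   0.2 -0.3] [ 0.05 -0.03  0.01] 66.4 25.75
63.3 [-0.3  0.3  0.2] [-0.02 -0.03  0.01] 63.4 26.0
60.3 [ 0.2  0.  -1. ] [0.   0.04 0.01] 60.4 26.25
57.3 [-0.8  1.1  0.4] [ 0.02 -0.04  0.01] 57.5 26.5
54.3 [ 0.1 -0.5 -0.4] [0.04 0.01 0.01] 54.5 26.75
51.3 [-0.  -0.2  0.1] [ 0.02 -0.01  0.01] 51.5 27.0
48.3 [-0.5  0.2 -0.7] [0.06 0.05 0.04] 48.5 27.25
45.3 [-0.5  0.  -0.7] [0.05 0.03 0.03] 45.5 27.5
42.3 [-0.9  0.4 -0.8] [-0.    0.03  0.01] 42.5 27.75
39.3 [-0.6 -0.2 -0.8] [0.02 0.03 0.03] 39.5 28.0
36.3 [ 1.  -0.5 -0.2] [ 0.09  0.04 -0.01] 36.5 28.25
33.3 [-0.1  1.1  0.4] [0.08 0.01 0.05] 33.5 28.5
30.3 [-0.1  0.2 -1.6] [ 0.04 -0.01  0.04] 30.5 28.75
27.3 [ 0.7 -0.5  0.1] [ 0.    0.01 -0.01] 27.5 29.0
24.3 [ 0.7  0.3 -0.8] [ 0.07 -0.01  0.03] 24.5 29.25
21.3 [-0.3 -0.3 -0.3] [0.04 0.04 0.02] 21.5 29.5
18.3 [-0.1 -0.4 -0.7] [-0.04  0.01  0.06] 18.5 29.75
15.3 [-1.4  0.1 -0.2] [-0.02 -0.02  0.06] 15.5 30.0
11.3 [-0.3  1.1 -0.1] [ 0.02  0.09 -0.01] 11.5 30.25
10.3 [ 0.2  0.3 -0.8] [-0.    0.02  0.06] 10.4 30.5
9.3 [ 0.6 -1.  -0.5] [0.05 0.07 0.02] 9.3 30.75
8.3 [ 1.1  0.6 -0.3] [0.04 0.04 0.35] 8.3 31.0
7.3 [ 0.3  1.  -1.1] [ 0.12 -0.01  0.84] 7.4 31.25
[0.56202323 0.16244895 0.06640968] 79.75537396967411 0.3148490904275474
```

The stop is at about 8.5°, where torque rises. I ease the twist back to 9.3°, then pull up in small force-checked steps.

```bash
python3 - <<'E'
from h import *
z=.0664; Q=tool_q(np.radians(9.3)+np.pi/2)
def go(z): r.move_linear([.5620,.1624,z],rot=Q,vel=.01)
r.move_to([.5620,.1624,z],Q); r.sleep(.2)
def avg(n=4):
    a=[]
    for _ in range(n): r.sleep(.02); a.append(r.current_contact_force())
    return np.mean(a,0)
f0=avg(8); print(f0,r.current_torque(),r.current_t())
up=0
while up<15 and z<.0705 and r.current_t()<55:
    z+=.0002 if up<1.5 and z<.0675 else .00008
    go(z); up=-(avg(3)-f0)[2]
    if up>1.5 or z>.068: print(round(z,5),round(up,1),round(r.current_tool_pos()[2],5),round(r.current_t(),2))
t=r.current_t()
while r.current_t()<t+1.3 and up>10:
    up=-(avg(8)-f0)[2]; print("hold",round(up,1),round(r.current_t(),2))
    if up<14: z+=.00004; go(z)
    elif up>16.5: z-=.00004; go(z)
print(avg()-f0,r.current_torque(),r.current_tool_pos(),r.current_finger_force())
E
```

```text
[-0.0896799  -0.02538164 -2.20331289] [-0.0293671   0.02166329 -0.01096827] 31.8333
0.068 1.8 0.06793 35.13
0.06808 3.9 0.06795 35.43
0.06816 7.3 0.06795 35.73
0.06824 11.0 0.06799 36.03
0.06832 15.1 0.06802 36.33
hold 15.9 36.47
hold 16.1 36.6
hold 16.0 36.73
hold 15.8 36.87
hold 15.9 37.0
hold 16.3 37.13
hold 15.9 37.27
hold 15.9 37.4
hold 15.8 37.53
hold 16.1 37.67
[  4.97386018   0.76958346 -15.716788  ] [ 0.16080267 -0.90202893  0.02749793] [0.56191416 0.16234963 0.06802608] 79.84193533658981
```

The pull held at about 16 N for 1.3 s. Now I lower it, release, retreat and check.

```bash
python3 - <<'E'
from h import *
r.move_linear([.5620,.1624,.0656],vel=.01); r.sleep(.2)
print(r.current_contact_force(),r.current_tool_pos())
r.set_gripper(1.0); r.sleep(.2)
r.move_linear([.5620,.1624,.16],vel=.08); 
a=np.radians(9.3)+np.pi/2
x=np.array([np.cos(a),np.sin(a)])
r.move_linear([*(np.array([.562,.1624])-.0746*x),.19],vel=.15); r.sleep(.4)
im,T=wrist()
cv2.imwrite("pics/h.png",cv2.resize(cv2.cvtColor(im["pixels"],cv2.COLOR_RGB2BGR)[20:220,130:390],(780,600),interpolation=cv2.INTER_CUBIC))
h=cv2.cvtColor(im["pixels"],cv2.COLOR_RGB2HSV);g=cv2.cvtColor(im["pixels"],cv2.COLOR_RGB2GRAY)
mk=((h[...,1]<70)&(g>90)).astype(np.uint8)
c0=(np.array([257,108])).astype(int)
n,l,s,c=cv2.connectedComponentsWithStats((g<75).astype(np.uint8))
i=min((i for i in range(1,n) if s[i,4]>150),key=lambda i:np.linalg.norm(c[i]-c0))
cn=max(cv2.findContours((l==i).astype(np.uint8),cv2.RETR_EXTERNAL,cv2.CHAIN_APPROX_NONE)[0],key=cv2.contourArea)
print(cv2.minAreaRect((on_plane(im,cn[:,0],.079,T)[:,:2]*1000).astype(np.float32)),r.current_t())
E
```

```text
[-0.57899275  0.37138795 -2.18018797] [0.56206287 0.16242237 0.06580754]
((562.0308837890625, 162.68931579589844), (28.202749252319336, 38.3563117980957), 10.351957321166992) 41.625
```

View pics/h.png

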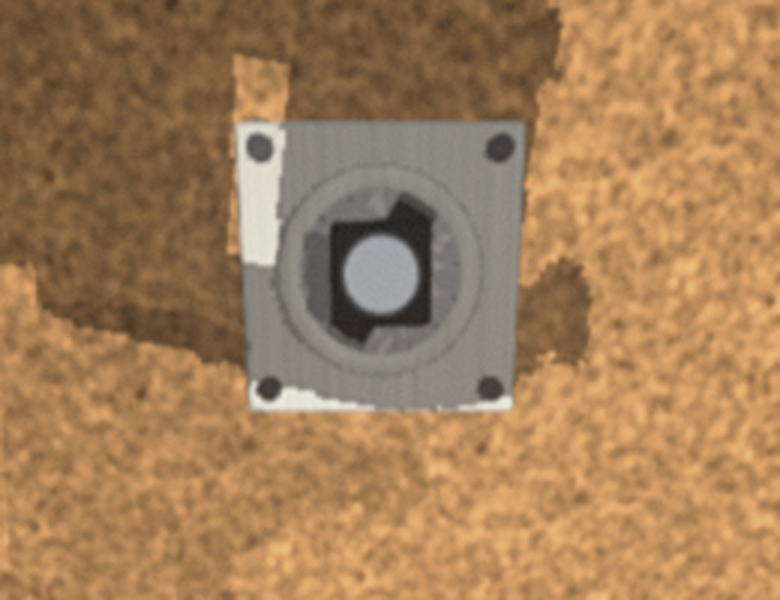

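The cell is centred at (381,274) with its head square to the plate. The entry slots are empty at (410,208) and (350,330), so it is locked, and the gripper is clear.

```bash
python3 -c "
from cell import r
print(r.hand_in())"
```

```text
the job is handed in; nothing more can be done
None
```

The job is handed in: the cell is locked in the aluminium mount, it held a pull of about 16 N for 1.3 s, and the gripper let go and backed clear; the hand-in call returned no verdict.

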